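Cure a crown on its die in a hand-lever cementing press

ROBOT

A 6-joint arm with a two-finger parallel gripper is mounted at the origin on a cart in front of the work surface, level with it; the furniture and walls round the work are solid. World frame = base frame: x ahead of the robot, y to its left, z up, the work surface at z = 0. Lengths are in m, angles in degrees, forces in N, time in s.
With the tool pointing down it reaches from about 0.4 to 0.825 m from the base axis. Payload 7 kg.
Tool frame: the origin (TCP) lies midway between the tips of the shut fingers; the grasp point (between the pads) lies 19 mm behind it; z points along the fingers, y is the direction in which the jaws open and shut (so a half turn about z gives the same grasp; the last joint's range is limited). The gripper opens to 88 mm and grips with 3 to 60 N. Pads are 19 mm wide; open, the fingers measure 130 mm over their backs; the gripper's body (78 mm by 193 mm) begins 47 mm behind the grasp point.
Start: joints at [-55.514, 20.546, 0.682, 0, -70.136, -16.507], TCP at [0.208, -0.642, 0.227] pointing down, gripper open.
Joint ranges: [-176.03, 176.03], [-82.01, 121.73], [-58.28, 71.71], [-173.87, 95.51], [-174.79, -0.11], [-173.66, 173.66]. Speed limits (degrees/s): [136.94, 136.94, 172.46, 180, 180, 180].

INTERFACE

Orientations are given as a 3x3 rotation matrix whose columns are the frame's x, y, z axes.
In Python, from rig import robot gives the robot as it stands. Calls block until the motion is done:
- robot.goto(position, orientation): joint-space move of the TCP to a pose.
- robot.servo_line(position, ori=None, speed=0.15): straight line of the TCP; ori=None keeps the orientation; speed is the mean speed in m/s.
- robot.movej(angles): joint-space move.
- robot.move_gripper(opening): opening from 0.0 (shut) to 1.0 (fully open); the grip force is fixed at half the most; returns when the fingers have stopped.
- robot.dwell(seconds).
- robot.ik(position, orientation): joint angles nearest the present ones, or None.
- robot.grab_frame(name): name is "side" or "top"; returns (picture, depth): 480x640x3 uint8, red, green, blue; 480x640 float32, m along the optical axis (not along the pixel's ray), 0 where there is no reading.
- robot.camera_info(name): a dict with "vfov" (degrees; the focal length in pixels is half the picture's height over the tangent of half this angle, whatever the lens; pixels are square), "cx", "cy" (the principal point, pixels), "view" (4x4, takes a point from world to camera coordinates). Camera axes: x right, y down, z forward; pixel columns grow to the right and rows downward; lengths in m; the calibration is good to about 2 mm. A picture is of the moment at which its call begins. camera_info takes no time and is no camera call.
A pose or a line that the arm cannot do raises robot.Unreachable and nothing moves.
- robot.job_done(): hands the job in, once; it reports no verdict.
Readings, each from a call of its own:
- robot.read_t(): time.
- robot.read_qpos(): joint angles.
- robot.read_qvel(): joint speeds.
- robot.read_effort(): joint torques, N m.
- robot.read_position(): TCP position.
- robot.read_tcp_rot(): TCP orientation.
- robot.read_force(): force on the tool from outside, world axes, zero at the start.
- robot.read_ft_torque(): the same for the moment, N m.
- robot.read_grip_width(): opening from 0.0 (shut) to 1.0 (fully open).
Only numpy, scipy, OpenCV 4.12 (cv2) and the standard library are available. Lean on these libraries where they do the work, as an engineer would, in place of code of your own. Each camera call takes 0.05 s, during which the arm holds its last target. There are 200 camera calls.

TASK

Stand the stone die with its crown upright in the round nest of the cementing press and let go of it, then arm the curing lamp: press the round key (lamp power) and after it the square key (programme), leaving the bar-shaped key (cancel) alone. Then swing the spring-loaded lever over and down until its arm is level, so that the spring plunger bears on the crown half-way in (5 mm, give or take 2 mm), keep it there for three seconds of tack-curing, and finish while still holding it there: do not let go. Never bear hard on the crown, and leave the other things on the bench where they are.

Things in the scene. Friction and masses are not known exactly. Their poses are not given: they have to be found in the camera images.
- die: yellow stone tooth die with a white ceramic crown fixed on its head, standing on the bench to the left of the press. Round foot, diameter 15 mm, tapering to a waist about 12 mm wide; crown 14 mm wide from 17 to 28 mm up (stone and crown may both be gripped); 28 mm high in all, 13 to 22 g. Origin: centre of its underside; z up the die
- press: hand-lever cementing press, fixed grey casting, base 206x150x22 mm. Origin: on the bench below the nest's centre; x from the keys (front) to the lever's pivot (back), y to its left, z up. Steel nest block 38x38 mm, top at z = 0.034. Pivot axis along y at x = 0.090, z = 0.096, between two cheeks (50 mm over the outside, x 0.073 to 0.107, up to z = 0.113); lamp lens at x = 0.064, z = 0.044
- nest (a point): centre of the pocket's floor in the nest block (z = 0.027 above the bench): round pocket, diameter 19 mm, 7 mm deep, mouth bevelled 2 mm. The die's underside rests on this floor
- key_round_top (a point): top centre of the round key (lamp power), on the front deck of the press at its left (48 mm left of the middle), diameter 22 mm; top at z = 0.0325 when up, pressed straight down
- key_square_top (a point): top centre of the square key (programme), on the front deck of the press in the middle, 18x18 mm; top at z = 0.0325 when up, pressed straight down
- key_bar_top (a point): top centre of the bar-shaped key (cancel, not to be touched), on the front deck of the press at its right (48 mm right of the middle), 9x26 mm; top at z = 0.0325 when up, pressed straight down
- key_round (a joint): travel of the round key in m: 0 up, 0.005 at the stop; spring, 1.5 N to start it and 4.5 N at the stop; counts as pressed from 0.003
- key_square (a joint): travel of the square key in m: 0 up, 0.005 at the stop; spring, 1.5 N to start it and 4.5 N at the stop; counts as pressed from 0.003
- key_bar (a joint): travel of the bar-shaped key in m: 0 up, 0.005 at the stop; spring, 1.5 N to start it and 4.5 N at the stop; counts as pressed from 0.003
- lever_ball (a point): centre of the black ball, diameter 28 mm, 170 mm from the pivot axis at the lever's end. Lever open: 58 mm behind and 160 mm above the pivot, 0.256 m over the bench. It swings forward over the top in the press's x-z plane; arm level: 80 mm in front of the nest, 96 mm over the bench. Pinched on its two sides (along the press's y) it can turn between the fingers; it may also be pushed
- lever (a joint): lever angle in rad: 0 fully open (leaning back 20 degrees past upright), 1.92 with the arm level, stop at 2.06. A return spring drives it open: 0.12 N m at 0, 0.62 N m when level; with the plunger's push the ball then takes about 9 N straight down. If let go it flies open
- plunger (a joint): how far the spring plunger is pushed into its sleeve, m: 0 free, 0.010 fully in. Spring: 2 N to start, 11 N at 0.005, 20 N at 0.010. It sits on the underside of the lever arm 90 mm from the pivot; with the die in the nest it touches the crown about 0.056 rad before the arm is level, and reads 0.005 with the arm level
- plunger_tip (a point): lower end of the plunger, diameter 11 mm, 46 mm off the arm's centre line when free; with the lever open it points forward, at x = 0.078, z = 0.196 in the press's frame. Its sleeve is 22 mm wide
- glass_vase: bystander, to be left alone: purple glass vase, 78x97x111 mm; origin at the centre of its underside
- arch_model: bystander, to be left alone: stone model of a lower jaw, 59x66x28 mm; origin at the centre of its underside
- bare_die: bystander, to be left alone: stone die without a crown, 15x15x26 mm; origin at the centre of its underside
- tweezers: bystander, to be left alone: steel tweezers lying flat, 12x122x8 mm; origin at the centre of its underside
- wax_block: bystander, to be left alone: small bar of modelling wax, 22x45x11 mm; origin at the centre of its underside

How it is judged (in metres and radians):
On the way, in this order (a step that is already met when the one before it is completed fails the run):
1. the die stands in the nest, upright and let go (horizontal distance between die and nest below 0.004 m and z of die in the frame of nest below 0.003 m and angle between die's own z axis and vertical below 0.12 rad and contact force between the fingers and die below 0.2 N), for 0.2 s.
2. the round key is pressed (value of joint key_round above 0.003 m and value of joint key_square below 0.0015 m), for 0.05 s.
3. then the square key is pressed, the round key being up again (value of joint key_square above 0.003 m and value of joint key_round below 0.0015 m), for 0.05 s.
4. the plunger is held half-way in on the crown (2.5 s are enough here) (horizontal distance between die and nest below 0.004 m and z of die in the frame of nest below 0.003 m and angle between die's own z axis and vertical below 0.12 rad and value of joint plunger between 0.003 and 0.007 m and contact force between plunger and die above 4 N), for 2.5 s.
At the end, for the whole second after the job is handed in: The fingers hold the lever down, with at least 1.5 N on it, still and about level: the plunger stands 3 to 7 mm in and bears on the crown with over 4 N; the die is upright (within 0.12 rad) on the nest's floor, within 4 mm of its centre; both keys are up (all of step 4 and contact force between the fingers and lever above 1.5 N and velocity of joint lever between -0.05 and 0.05 rad/s and value of joint each of key_round, key_square below 0.0015 m); the arm keeps its last pose, push and grip.
It fails at once if the bar-shaped key (cancel) is pressed (value of joint key_bar above 0.002 m).
It fails at once if the crown is borne on with more than 25 N (contact force between plunger and die above 25 N).
It fails at once if one of the other things on the bench is moved more than 2 cm (distance of any of glass_vase, arch_model, bare_die, tweezers, wax_block from where it was at the start of the episode above 0.02 m).
It also fails if it takes over 72 s, if anything falls off the work surface, if the arm or the gripper's body presses on something with over 40 N, if the wrist force passes 120 N, or if a joint passes its speed limit or range.

## Working session

There is one attempt and no reset: what is moved stays moved. The work goes in short steps, each a Python script; the robot and the scene stay as the last script left them, time stands still between calls to the robot, and variables do not carry over. Pictures are saved under pics/ and viewed, on a budget of 10 in all, crops included, one or two more only if the job needs it, and the job is handed in when it is done.

```bash
mkdir -p pics; ls; python3 - <<'E'
from rig import robot
import cv2,numpy as np
for n in("top","side"):
    p,d=robot.grab_frame(n); np.savez(f"{n}0.npz",p=p,d=d); cv2.imwrite(f"pics/{n}0.png",p[:,:,::-1]); c=robot.camera_info(n); print(n,c, (d>0).mean())
print(robot.read_t())
E
```

```text
pics
top {'vfov': 56.843913412145504, 'cx': 317.4823553670116, 'cy': 239.68925517607786, 'view': array([[-0.00130558, -0.999976  , -0.00680357, -0.07997852],
       [-0.99640319,  0.00187731, -0.08471816,  0.57678334],
       [ 0.0847289 ,  0.00666849, -0.99638173,  1.27584965],
       [ 0.        ,  0.        ,  0.        ,  1.        ]])} 0.99595703125
side {'vfov': 46.939116110146955, 'cx': 313.3484950170222, 'cy': 242.73553464858995, 'view': array([[-0.98571233, -0.16818022, -0.00930693,  0.57582592],
       [-0.05141366,  0.35303545, -0.93419624,  0.21664798],
       [ 0.160399  , -0.92037025, -0.35663815,  1.09393346],
       [ 0.        ,  0.        ,  0.        ,  1.        ]])} 0.9940950520833334
0.1
```

View pics/top0.png

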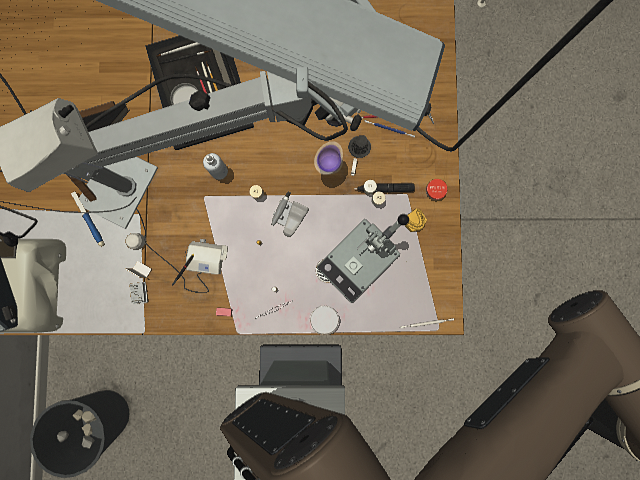

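View pics/side0.png

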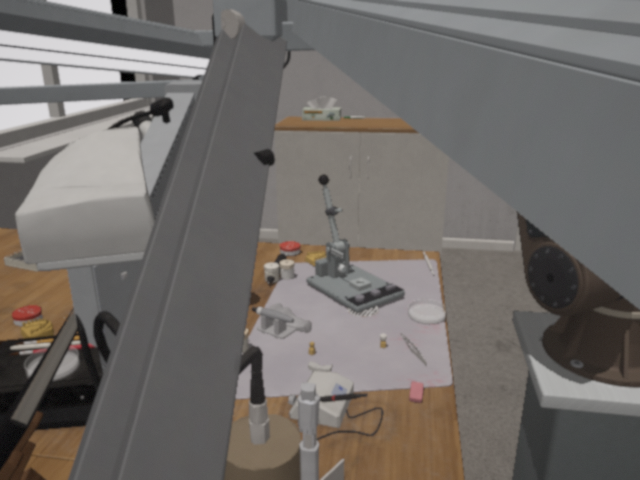

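The top view shows the press at about (358,262) with its lever ball at (403,220). The crowned die is at (275,290), the bare die at (259,242), and an overhead lamp beam is at the top of the frame. The side view shows the die at (383,341) and the ball at (323,180). Next I'll enlarge the press and get the geometry and the lamp heights.

```bash
cat > h.py <<'E'
import numpy as np,cv2
from rig import robot
def cam(n):
    c=robot.camera_info(n); f=240/np.tan(np.radians(c['vfov']/2)); return c,f,np.linalg.inv(c['view'])
def ray(n,u,v):
    c,f,I=cam(n); d=I[:3,:3]@np.array([(u-c['cx'])/f,(v-c['cy'])/f,1]); return I[:3,3],d
def plane(n,u,v,z):
    o,d=ray(n,u,v); return o+d*(z-o[2])/d[2]
def pts(n,d):
    c,f,I=cam(n); v,u=np.mgrid[:480,:640]; P=np.stack([(u-c['cx'])/f*d,(v-c['cy'])/f*d,d,np.ones_like(d)],-1); return P@I.T[:,:3]
def proj(n,p):
    c,f,I=cam(n); q=c['view']@np.append(p,1); return q[0]/q[2]*f+c['cx'],q[1]/q[2]*f+c['cy']
def tri(u1,u2):
    o1,d1=ray("top",*u1);o2,d2=ray("side",*u2); s=np.linalg.lstsq(np.c_[d1,-d2],o2-o1,rcond=None)[0]
    a,b=o1+s[0]*d1,o2+s[1]*d2; return (a+b)/2,np.linalg.norm(a-b)
E
python3 - <<'E'
from h import *
a=np.load("top0.npz");p,d=a['p'],a['d'];P=pts("top",d)
for u,v in[(275,290),(259,242),(403,220),(354,265),(300,60),(430,60),(330,100),(250,95),(120,130),(40,140),(355,120),(320,160)]: print((u,v),P[v,u].round(3))
b=np.load("side0.npz");Q=pts("side",b['d'])
for u,v in[(383,341),(383,336),(323,180),(500,150),(350,60),(260,150),(200,300),(240,50)]: print('s',(u,v),Q[v,u].round(3))
print(tri((275,289),(383,336)),tri((403,220),(323,180)))
cv2.imwrite("pics/topz.png",cv2.resize(p[180:340,250:450,::-1],None,fx=4,fy=3.75,interpolation=cv2.INTER_CUBIC) if 0 else cv2.resize(p[200:340,250:440,::-1],None,fx=4,fy=4,interpolation=cv2.INTER_CUBIC))
s=b['p'];cv2.imwrite("pics/sidez.png",cv2.resize(s[230:370,250:440,::-1],None,fx=4,fy=4,interpolation=cv2.INTER_CUBIC))
E
```

```text
(275, 290) [0.43  0.043 0.025]
(259, 242) [0.57  0.09  0.027]
(403, 220) [ 0.602 -0.286  0.271]
(354, 265) [ 0.502 -0.187  0.029]
(300, 60) [ 0.83  -0.056  0.603]
(430, 60) [ 0.854 -0.287  0.554]
(330, 100) [ 0.771 -0.107  0.578]
(250, 95) [0.819 0.047 0.487]
(120, 130) [0.781 0.339 0.397]
(40, 140) [0.736 0.461 0.472]
(355, 120) [ 0.742 -0.151  0.561]
(320, 160) [ 0.81  -0.089  0.041]
s (383, 341) [0.433 0.047 0.014]
s (383, 336) [0.434 0.051 0.027]
s (323, 180) [ 0.605 -0.274  0.259]
s (500, 150) [0.389 0.938 0.58 ]
s (350, 60) [0.425 0.821 0.588]
s (260, 150) [0.482 0.742 0.539]
s (200, 300) [0.481 0.842 0.499]
s (240, 50) [0.512 0.669 0.587]
(array([0.43350792, 0.04291822, 0.02271563]), np.float64(0.0009467852094298974)) (array([ 0.60559016, -0.28887743,  0.25521745]), np.float64(0.0025069926358251894))
```

View pics/topz.png

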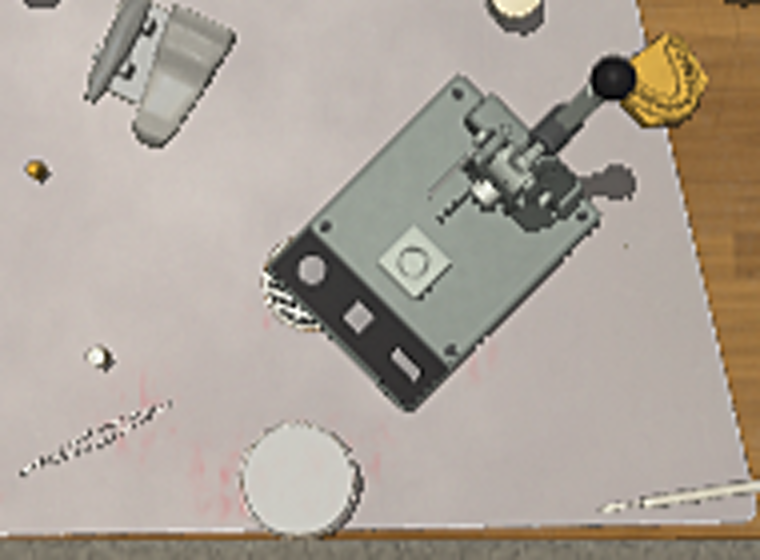

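View pics/sidez.png

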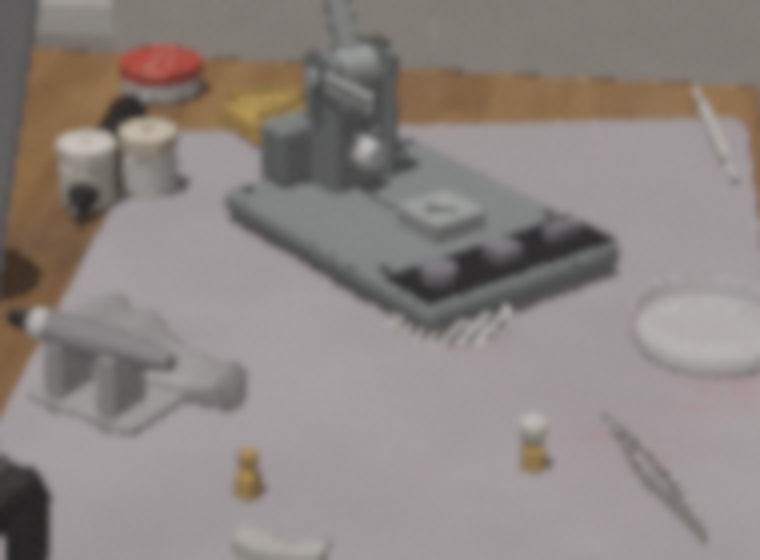

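The enlarged top view shows these zoom-pixel positions: nest (414,262), round key (312,270), square key (358,317), bar key (405,362), ball (613,76), crowned die (98,357). The tweezers lie from (20,475) to (170,400). Now I'll get sub-pixel centroids and the press frame.

```bash
python3 - <<'E'
from h import *
from scipy import ndimage as N
p=np.load("top0.npz")['p'].astype(float); g=p.mean(2)
def cen(m,u,v,r):
    u0,v0=int(u-r),int(v-r); w=m[v0:v0+2*r+1,u0:u0+2*r+1]; l,n=N.label(w); k=l[r,r] or l.max()
    c=N.center_of_mass(l==k); return u0+c[1],v0+c[0],(l==k).sum()
z=lambda a,b:(250+a/4-.4,200+b/4-.4)
for n,(a,b),h,th in[("round",(312,270),.0325,120),("square",(358,317),.0325,120),("bar",(405,362),.0325,120),("nestblk",(414,262),.034,195),("die",(98,357),.028,215)]:
    u,v=z(a,b); r=9 if n!="nestblk" else 13
    if n=="nestblk":
        w=g[int(v)-10:int(v)+11,int(u)-10:int(u)+11]; print(np.percentile(w,[10,50,90]), g[int(v),int(u)])
        th=np.percentile(w,50)-8
    m=g>th
    if n=="nestblk": m=N.binary_fill_holes(m)
    c=cen(m,u,v,r); print(n,(u,v),np.round(c,2),plane("top",c[0],c[1],h).round(4))
c=cen(g<60,*z(613,76),9); print("ball",c,plane("top",c[0],c[1],.256).round(4))
s=np.load("side0.npz")['p'].astype(float)
m=s.mean(2)
print(s[326:350,383].astype(int).tolist())
# yellow+white die extents in side
bg=np.median(s[330:350,370:396].reshape(-1,3),0); w=(np.abs(s[325:355,370:400]-bg).sum(2)>50); l,_=N.label(w)
for k,o in enumerate(N.find_objects(l)): print(k,o,(l==k+1).sum(), [x+y for x,y in zip(N.center_of_mass(l==k+1),(325,370))])
print(proj("side",(0.433,.043,.0)),proj("side",(.433,.043,.028)))
E
```

```text
round (327.6, 267.1) [327.54 266.92  37.  ] [ 0.4967 -0.11    0.0325]
square (339.1, 278.85) [339.21 278.66  29.  ] [ 0.4628 -0.1436  0.0325]
bar (350.85, 290.1) [351.  290.5  24. ] [ 0.4287 -0.1774  0.0325]
[141.         154.66666667 200.66666667] 195.33333333333334
nestblk (353.1, 265.1) [353.76 264.27 669.  ] [ 0.5042 -0.1859  0.034 ]
die (274.1, 288.85) [273.5 288.5  12. ] [0.4346 0.0467 0.028 ]
ball (np.float64(402.9484536082474), np.float64(219.41237113402062), np.int64(97)) [ 0.6057 -0.2888  0.256 ]
[[159, 152, 155], [159, 152, 154], [159, 151, 154], [159, 153, 155], [160, 153, 155], [161, 153, 156], [166, 159, 160], [177, 170, 168], [186, 179, 175], [187, 181, 175], [180, 174, 169], [164, 159, 153], [146, 141, 136], [130, 124, 117], [124, 114, 101], [132, 113, 85], [148, 124, 82], [149, 123, 78], [141, 117, 75], [139, 116, 73], [139, 115, 77], [140, 122, 97], [147, 134, 127], [157, 148, 148]]
0 (slice(9, 12, None), slice(11, 15, None)) 9 [np.float64(334.6666666666667), np.float64(382.55555555555554)]
1 (slice(13, 24, None), slice(10, 19, None)) 72 [np.float64(342.9583333333333), np.float64(383.125)]
(np.float64(383.08575256526365), np.float64(345.81431933851695)) (np.float64(383.58164741228), np.float64(333.7571042697002))
```

```bash
python3 - <<'E'
from h import *
from scipy import ndimage as N
a=np.load("top0.npz");p=a['p'].astype(float);g=p.mean(2)
print(g[282:296,266:284].astype(int)); print(g[256:274,342:365].astype(int))
P=pts("top",a['d'])
print((P[282:296,266:284,2]*1000).round().astype(int))
E
```

```text
[[189 190 190 191 191 191 193 192 193 190 191 190 189 188 190 190 190 190]
 [190 191 192 191 190 191 191 191 192 191 191 192 191 189 188 189 190 189]
 [191 191 193 191 189 191 193 193 193 193 193 192 191 189 189 190 191 188]
 [191 190 192 191 189 190 193 193 194 195 196 192 192 191 190 191 191 189]
 [191 191 191 191 193 192 191 190 161 158 201 196 193 191 192 192 190 189]
 [190 191 191 193 193 193 157 221 217 148  98 207 197 191 191 192 191 189]
 [190 190 192 193 192 150 215 242 244 232  39 102 204 194 191 190 190 190]
 [189 190 190 191 193 144 233 216 248 252  59  64 211 196 189 189 189 189]
 [189 190 190 192 192 183 196 229 241 194  47  78 106 196 190 189 188 189]
 [189 189 190 191 191 190 188 186 117  85  70  76 187 194 188 189 187 188]
 [189 189 189 189 189 189 190 188 178 186  67 188 196 191 188 188 187 186]
 [189 189 189 189 188 187 189 190 190 195 178 194 192 188 187 187 186 186]
 [189 189 188 188 187 187 188 189 187 190 190 189 187 188 186 187 187 186]
 [188 187 187 188 188 188 188 189 189 187 187 187 186 187 186 187 186 186]]
[[153 153 155 154 154 154 152 153 154 151 148 174
[... 2328 characters left out ...]
2   -2   -1
     1   -4    6    1]
 [  -2 1320   -1   -2   -2   -1   30   27   25   33   21   -2   -1    0
     4    4    2    1]
 [   2    4   -4    5   -5   -1   25   28   25   25    9    3    4    3
     2    1    4   -3]
 [  -2    2    1    0    2    4   -4    3   -1   -1    2    0   -2    6
     2   -4    2   -5]
 [  -2   -5   -5    2    4   -4    2    0    0    1    1   -2    1    3
     1   -2    1    6]
 [   3    0    0    2   -3    4    6   -4    7    3   -2    0   -1    2
     2   -1    1    7]
 [   1    0    3    2    3    4    2   -1   -1    4    0    1    3    0
    -2    2    4    1]
 [  -6    1   -3    3    2   -2    3    0   -1   -5    2   -2    1   -4
     3   -2   -2    0]]
```

```bash
cat >> h.py <<'E'
YAW=np.radians(-45.35)
PX=np.array([np.cos(YAW),np.sin(YAW),0]);PY=np.array([-PX[1],PX[0],0])
def down(a):  # tool down, jaws (tool y) along world angle a (deg)
    a=np.radians(a); y=np.array([np.cos(a),np.sin(a),0]); z=np.array([0,0,-1.]); return np.c_[np.cross(y,z),y,z]
def say(*k): print(*k,"t",round(robot.read_t(),2),"p",robot.read_position().round(4),"F",np.round(robot.read_force(),2),"w",round(robot.read_grip_width(),3))
E
python3 - <<'E'
from h import *
print("nest",plane("top",353.3,265.0,.034),"die",plane("top",273.8,288.5,.025),tri((273.8,288.5),(383.1,336)))
R0=robot.read_tcp_rot(); print(R0.round(3))
nest=plane("top",353.3,265.0,.034); nest[2]=0; die=plane("top",273.8,288.5,.025)
print("ball from nest",nest+.148*PX, "sq",nest-.056*PX)
q0=robot.read_qpos()
for n,a in [("die",100),("die",-80),("nest",45),("nest",-135),("nest",44.65)]:
    p=(die if n=="die" else nest).copy(); p[2]=.15; q=robot.ik(p,down(a)); print(n,a,None if q is None else np.round(q,1))
robot.goto([.25,-.45,.38],down(-100)) if robot.ik([.25,-.45,.38],down(-100)) is not None else print("no"); say()
E
```

```text
nest [ 0.50211896 -0.18451803  0.034     ] die [0.4345416 0.0461629 0.025    ] (array([0.43410607, 0.04618727, 0.02460253]), np.float64(0.0008519456078034936))
[[-0.951 -0.309 -0.001]
 [-0.309  0.951  0.001]
 [ 0.     0.001 -1.   ]]
ball from nest [ 0.60612953 -0.28980715  0.        ] sq [ 0.46276361 -0.1446789   0.        ]
die 100 [  32.1    1.6  -34.3    0.   -54.1 -112.1]
die -80 [ 32.1   1.6 -34.3   0.  -54.1  67.9]
nest 45 [   0.8   11.1  -23.1    0.   -55.7 -135.8]
nest -135 [  0.8  11.1 -23.1   0.  -55.7  44.2]
nest 44.65 [   0.8   11.1  -23.1    0.   -55.7 -136.2]
t 2.13 p [ 0.25   -0.4501  0.3798] F [ 0.92  0.52 -0.18] w 1.005
```

```bash
python3 - <<'E'
from h import *
die=np.array([.4343,.0462,0])
robot.goto(die+[0,0,.12],down(-80)); robot.move_gripper(.5); say()
robot.servo_line(die+[0,0,.010],speed=.08); say()
p,d=robot.grab_frame("side"); cv2.imwrite("pics/s1.png",cv2.resize(p[250:370,300:460,::-1],None,fx=5,fy=5,interpolation=cv2.INTER_CUBIC))
E
```

```text
t 5.15 p [0.4343 0.0462 0.12  ] F [-0.72 -0.46  0.14] w 0.502
t 6.67 p [0.4346 0.0464 0.0104] F [ 0.26 -0.96  0.72] w 0.5
```

View pics/s1.png

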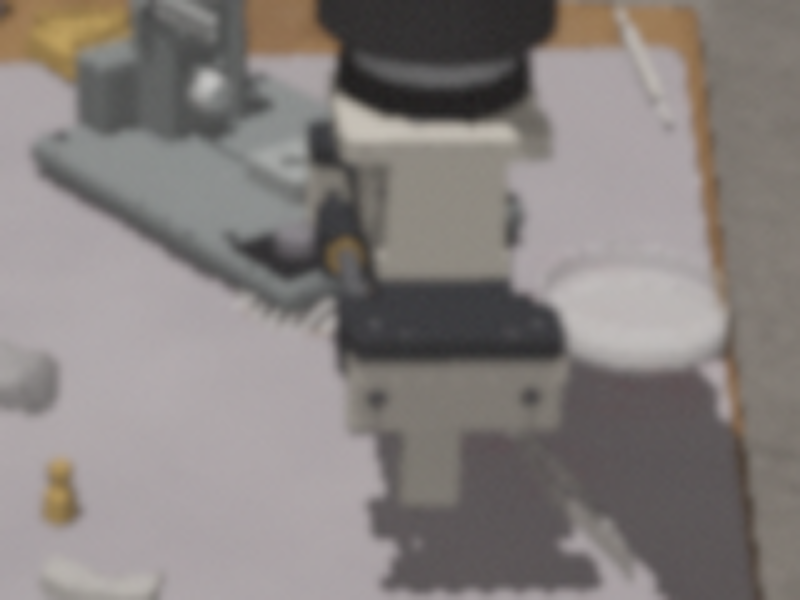

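The side view shows the near finger in front of the die at about (430,470) in the crop. The tweezers are clear at (600,520). I'll grip, lift and check.

```bash
python3 - <<'E'
from h import *
robot.move_gripper(0); say("grip")
p=robot.read_position(); robot.servo_line([p[0],p[1],.12],speed=.1); say("lift")
nest=np.array([.5020,-.1843,0])
a=nest-.03*PX+.06*PY
robot.goto([a[0],a[1],.14],down(-135.35)); robot.dwell(.3); say("pre")
p,d=robot.grab_frame("side"); np.savez("s2.npz",p=p,d=d);cv2.imwrite("pics/s2.png",cv2.resize(p[220:340,280:440,::-1],None,fx=5,fy=5,interpolation=cv2.INTER_CUBIC))
E
```

```text
grip t 7.36 p [0.4343 0.0462 0.01  ] F [ 0.22 -0.26  0.8 ] w 0.138
lift t 8.61 p [0.4339 0.046  0.1194] F [ 0.79  0.12 -0.01] w 0.137
pre t 9.69 p [ 0.5236 -0.1199  0.1401] F [ 0.09  0.31 -0.77] w 0.139
```

View pics/s2.png

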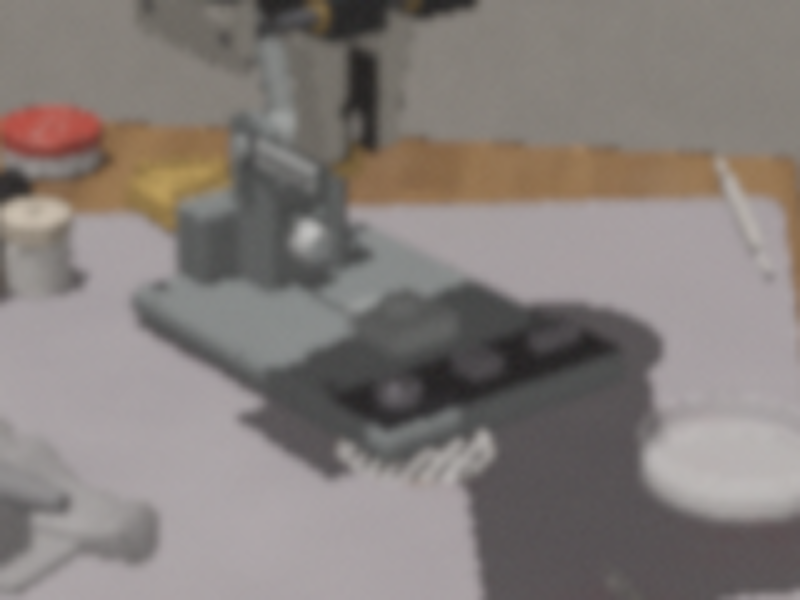

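```bash
python3 - <<'E'
from h import *
T=robot.read_position(); print("side tcp px",proj("side",T),proj("side",T-[0,0,.01]))
p,d=robot.grab_frame("top")
print(p.mean(2)[285:293,270:279].astype(int))
s=np.load("s2.npz")['p']
u,v=map(int,proj("side",T)); print(s[v-4:v+10,u-4:u+6,:].tolist()[::2][:7] if 0 else '')
a=cv2.resize(s[v-30:v+20,u-30:u+30,::-1],(600,500),interpolation=cv2.INTER_CUBIC); cv2.imwrite("pics/s2z.png",a)
E
```

```text
side tcp px (np.float64(348.4369057582026), np.float64(250.0590802551908)) (np.float64(348.37757014128516), np.float64(254.19588096220667))
[[217 216 214 213 217 228 121 131  91]
 [215 212 211 212 222 121  91  99 102]
 [213 212 211 213 228  83  99 103 104]
 [211 211 212 215 229  86 102 105 106]
 [210 210 211 216 230  87 102 105 105]
 [211 211 211 215 229  87 100 105 103]
 [210 209 210 214 226  87 101 104 104]
 [208 208 209 212 225  88 101 105 105]]
```

View pics/s2z.png

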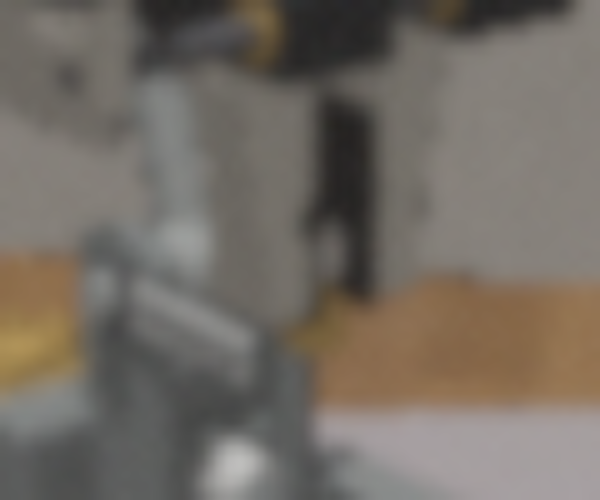

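The die is in the fingers: its yellow foot is at (315,325) and the crown at (325,240), within about 1.5 px of the expected projection. Next I'll lower it into the nest, watching the force.

```bash
python3 - <<'E'
from h import *
nest=np.array([.5020,-.1843,0])
robot.servo_line(nest+[0,0,.13],speed=.15)
robot.servo_line(nest+[0,0,.052],speed=.08); robot.dwell(.3); say("hover"); f0=np.array(robot.read_force())
for z in np.arange(.046,.0366,-.0015):
    robot.servo_line(nest+[0,0,z],speed=.02); robot.dwell(.1); f=np.array(robot.read_force())-f0; print(round(z,4),robot.read_position().round(4),f.round(2))
    if f[2]>4: print("contact");break
p,d=robot.grab_frame("side"); np.savez("s3.npz",p=p,d=d)
u,v=map(int,proj("side",nest+[0,0,.04])); a=cv2.resize(p[v-28:v+22,u-30:u+30,::-1],(600,500),interpolation=cv2.INTER_CUBIC); cv2.imwrite("pics/s3.png",a); say()
E
```

```text
hover t 11.82 p [ 0.5022 -0.1843  0.0523] F [0.83 0.51 0.48] w 0.139
0.046 [ 0.502  -0.1843  0.046 ] [-1.01 -0.68  0.1 ]
0.0445 [ 0.502  -0.1843  0.0445] [-1.91 -0.87 -0.83]
0.043 [ 0.502  -0.1843  0.043 ] [-0.7   0.21  0.09]
0.0415 [ 0.502  -0.1843  0.0415] [-0.71 -0.88 -0.96]
0.04 [ 0.502  -0.1843  0.04  ] [-0.88 -0.11 -0.82]
0.0385 [ 0.502  -0.1843  0.0385] [-0.98 -0.36 -0.82]
0.037 [ 0.5022 -0.1843  0.0371] [-0.14 -0.32 -0.51]
t 14.52 p [ 0.5021 -0.1843  0.037 ] F [ 0.44 -0.1  -0.07] w 0.136
```

View pics/s3.png

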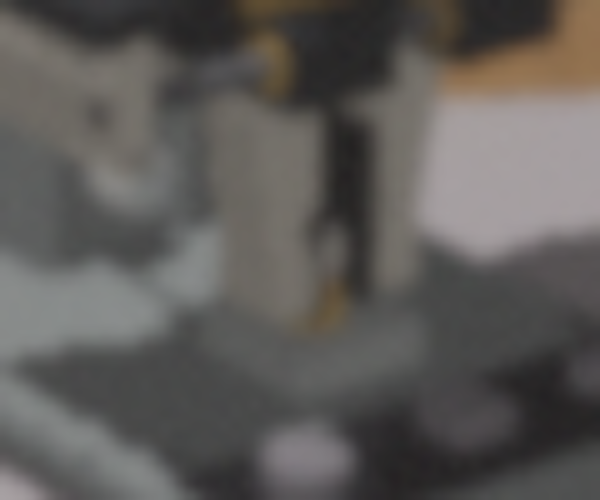

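The die's foot went below the block's rim, at (320,315) in the crop, with no contact force. I'll release it and check.

```bash
python3 - <<'E'
from h import *
nest=np.array([.5020,-.1843,0])
robot.servo_line(nest+[0,0,.0365],speed=.02); robot.dwell(.1); say()
robot.move_gripper(.35); robot.dwell(.3); say("open")
robot.servo_line(nest+[0,0,.12],speed=.12)
a=nest-.14*PX+.09*PY
robot.servo_line([a[0],a[1],.14],speed=.2); robot.move_gripper(0); say()
p,d=robot.grab_frame("top"); q,_=robot.grab_frame("side"); np.savez("t4.npz",p=p,q=q)
A=cv2.resize(p[235:295,320:380,::-1],(400,400),interpolation=cv2.INTER_CUBIC);u,v=map(int,proj("side",nest+[0,0,.04]))
B=cv2.resize(q[v-30:v+30,u-30:u+30,::-1],(400,400),interpolation=cv2.INTER_CUBIC); cv2.imwrite("pics/t4.png",np.hstack([A,B]))
E
```

```text
t 14.87 p [ 0.5023 -0.1844  0.0369] F [-1.79  0.24  5.68] w 0.14
open t 15.75 p [ 0.502  -0.1843  0.0365] F [-0.05 -0.12  0.29] w 0.347
t 18.3 p [ 0.4676 -0.0215  0.14  ] F [0.32 0.22 0.27] w 0.009
```

View pics/t4.png

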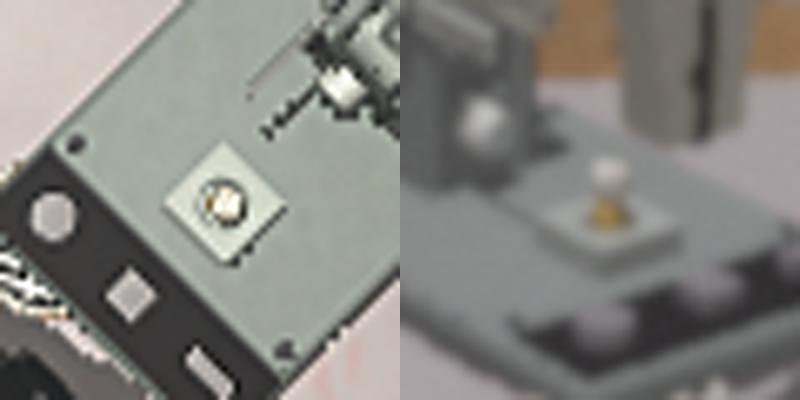

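The top view shows the crown centred in the nest ring at (224,203). The side view shows the die upright at (608,185). Next are the keys.

```bash
python3 - <<'E'
from h import *
for n,k in(("round",[.4967,-.1105,0]),("square",[.4627,-.1443,0])):
    k=np.array(k); R=down(-135.35)
    robot.servo_line(k+[0,0,.08] if n=="round" else k+[0,0,.06],speed=.15)
    robot.servo_line(k+[0,0,.037],speed=.06); robot.dwell(.2); f0=robot.read_force()[2]
    for z in(.0335,.031,.029,.0285,.028,.0275):
        robot.servo_line(k+[0,0,z],speed=.02); robot.dwell(.15); f=np.mean([(robot.read_force()[2],robot.dwell(.02))[0] for _ in range(4)])-f0
        print(n,z,robot.read_position()[2].round(4),round(f,2))
        if f>5.5: break
    robot.servo_line(k+[0,0,.06],speed=.08)
say()
E
```

```text
round 0.0335 0.0335 -0.52
round 0.031 0.0312 1.82
round 0.029 0.0291 3.23
round 0.0285 0.0286 3.39
round 0.028 0.0281 3.64
round 0.0275 0.0278 6.27
square 0.0335 0.0336 -0.96
square 0.031 0.0312 2.32
square 0.029 0.0291 2.8
square 0.0285 0.0286 3.59
square 0.028 0.0281 3.68
square 0.0275 0.0277 7.08
t 28.48 p [ 0.4619 -0.1443  0.0596] F [ 0.56  0.27 -1.28] w 0.008
```

Both keys went to their stops. Before moving to the ball, I'll check the lamp's clearance over it.

```bash
python3 - <<'E'
from h import *
P=pts("top",np.load("top0.npz")['d']).reshape(-1,3)
P=P[(P[:,2]>.3)&(P[:,2]<.9)&(P[:,0]>.4)]
r=np.hypot(P[:,0]-.606,P[:,1]+.289)
for z0 in np.arange(.3,.9,.1):
    s=(P[:,2]>z0)&(P[:,2]<=z0+.1)
    if s.any(): i=np.argmin(r[s]); print(round(z0,1),s.sum(),r[s][i].round(3),P[s][i].round(3))
b=np.array([.606,-.2893,0])
for z in(.29,.237): print(np.round(robot.ik(b+[0,0,z],down(-135.35)),1))
print(np.round(robot.read_qpos(),1))
E
```

```text
0.3 3232 0.267 [ 0.85  -0.18   0.317]
0.4 12295 0.213 [ 0.73  -0.116  0.496]
0.5 16843 0.091 [ 0.69  -0.323  0.582]
0.6 9961 0.091 [ 0.691 -0.322  0.601]
0.7 255 0.092 [ 0.69  -0.326  0.724]
0.8 450 0.092 [ 0.692 -0.324  0.872]
[ -8.9  18.5   5.9   0.  -77.4  53.6]
[ -8.9  19.9   1.1   0.  -71.2  53.6]
[  6.   13.2 -35.3  -0.  -41.6  38.7]
```

```bash
cat >> h.py <<'E'
def tilt(t,a=-135.35):  # tool leans so that its tip points towards +PX by t deg
    t=np.radians(t); R=down(a); z=np.cos(t)*np.array([0,0,-1.])+np.sin(t)*PX; y=R[:,1]; return np.c_[np.cross(y,z),y,z]
PIV=None
E
python3 - <<'E'
from h import *
T=robot.read_position()
robot.servo_line([T[0],T[1],.20],speed=.2)
T=robot.read_position()
P=pts("top",robot.grab_frame("top")[1]).reshape(-1,3)
r=np.hypot(P[:,0]-T[0],P[:,1]-T[1]); 
for z0 in np.arange(.1,.8,.1):
    s=(P[:,2]-T[2]>z0)&(P[:,2]-T[2]<=z0+.1)&(r<.2)
    if s.any(): print(round(z0,1),s.sum(),"max reach +PX",((P[s]-T)@PX).max().round(3),"x",P[s][:,0].max().round(3))
nest=np.array([.5020,-.1843,0]); piv=nest+.090*PX+[0,0,.096]
for t in (15,20,25):
  R=tilt(t)
  for th in np.radians([0,40,80,110]):
    phi=np.radians(20)-th   # lean back of vertical
    b=piv+.170*(np.sin(phi)*PX+np.array([0,0,np.cos(phi)])); tcp=b+.019*R[:,2]
    q=robot.ik(tcp,R); print(t,np.degrees(th).round(),b.round(3),None if q is None else np.round(q,1))
E
```

```text
0.1 453 max reach +PX 0.038 x 0.552
0.3 459 max reach +PX 0.01 x 0.504
0.4 10371 max reach +PX 0.048 x 0.509
15 0.0 [ 0.606 -0.29   0.256] [ -3.8  12.2 -16.4  12.8 -50.8  41.3]
15 40.0 [ 0.524 -0.207  0.256] [  5.6   2.  -29.3  15.2 -50.2  30.2]
15 80.0 [ 0.462 -0.144  0.181] [ 15.4  -1.8 -45.6  20.3 -40.6  14.4]
15 110.0 [ 0.446 -0.127  0.096] [ 15.7   3.4 -57.7  32.5 -24.9  -0.2]
20 0.0 [ 0.606 -0.29   0.256] [ -2.4   9.9 -23.1  19.7 -43.8  34.3]
20 40.0 [ 0.524 -0.207  0.256] [  7.6  -0.3 -35.6  22.9 -44.7  22. ]
20 80.0 [ 0.462 -0.144  0.181] [ 17.2  -3.8 -52.1  30.9 -36.2   3.2]
20 110.0 [ 0.446 -0.127  0.096] None
25 0.0 [ 0.606 -0.29   0.256] [ -1.6   7.9 -30.4  29.2 -36.8  25. ]
25 40.0 [ 0.524 -0.207  0.256] [  8.8  -2.3 -42.3  32.6 -39.4  12.3]
25 80.0 [ 0.462 -0.144  0.181] None
25 110.0 [ 0.446 -0.127  0.096] None
```

Wrist clearance looks fine with the tool leaning 15° at the open end. Now I'll grasp the ball.

```bash
cat >> h.py <<'E'
NEST=np.array([.5020,-.1843,0]); PIV=NEST+.090*PX+np.array([0,0,.096])
def pose(th,off=np.zeros(3)):
    R=tilt(15*(1-th/1.92)); phi=np.radians(20)-th
    b=PIV+.170*(np.sin(phi)*PX+np.array([0,0,np.cos(phi)]))+off
    return b+.019*R[:,2],R
E
python3 - <<'E'
from h import *
b,R=pose(0); T=robot.read_position()
robot.move_gripper(.7)
robot.servo_line([T[0],T[1],.31],ori=R,speed=.15)
robot.servo_line(b-.065*R[:,2]+[0,0,.01],ori=R,speed=.15); say("standoff")
robot.servo_line(b,speed=.06); robot.dwell(.2); say("at ball",b.round(4))
p,_=robot.grab_frame("top");q,_=robot.grab_frame("side")
u,v=map(int,proj("side",b));A=cv2.resize(q[v-40:v+40,u-40:u+40,::-1],(400,400),interpolation=cv2.INTER_CUBIC)
u,v=map(int,proj("top",b));B=cv2.resize(p[v-40:v+40,u-40:u+40,::-1],(400,400),interpolation=cv2.INTER_CUBIC);cv2.imwrite("pics/b5.png",np.hstack([B,A]))
E
```

```text
standoff t 32.82 p [ 0.5974 -0.2809  0.3104] F [0.2  0.36 0.19] w 0.701
at ball [ 0.6096 -0.2932  0.2374] t 34.41 p [ 0.6096 -0.2932  0.2378] F [-0.44 -0.26 -0.48] w 0.698
```

View pics/b5.png

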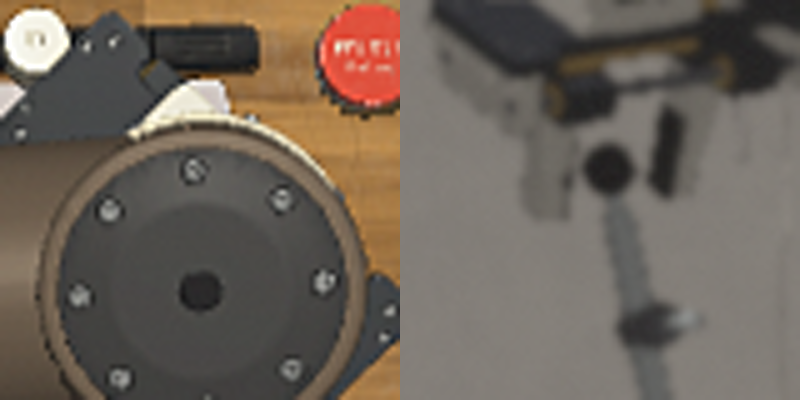

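The ball is at (608,168), midway between the fingers and level with the pads. I'll grip it and swing to just short of plunger contact.

```bash
python3 - <<'E'
from h import *
robot.move_gripper(0); robot.dwell(.2); say("grip")
for th in np.arange(.15,1.81,.15):
    p,R=pose(th); robot.servo_line(p,ori=R,speed=.07)
    f=np.array(robot.read_force()); print(round(th,2),(robot.read_position()-p).round(4),"f px,py,z",(f@PX).round(1),(f@PY).round(1),f[2].round(1),robot.read_grip_width().round(3))
    if np.linalg.norm(f)>20: print("STOP");break
say()
q,_=robot.grab_frame("side");np.savez("s6.npz",p=q)
u,v=map(int,proj("side",NEST+[0,0,.07]));cv2.imwrite("pics/s6.png",cv2.resize(q[v-40:v+35,u-50:u+50,::-1],(800,600),interpolation=cv2.INTER_CUBIC))
E
```

```text
grip t 35.38 p [ 0.6105 -0.2924  0.2374] F [ 2.95  4.7  -0.22] w 0.3Traceback (most recent call last):
  File "<stdin>", line 5, in <module>
AttributeError: 'float' object has no attribute 'round'
```

```bash
python3 - <<'E'
from h import *
off=.0015*PY
for th in np.arange(.15,1.81,.15):
    p,R=pose(th,off); robot.servo_line(p,ori=R,speed=.07)
    f=np.array(robot.read_force()); print(round(th,2),(robot.read_position()-p).round(4),"f px,py,z",(f@PX).round(1),(f@PY).round(1),f[2].round(1),round(robot.read_grip_width(),3))
    if np.linalg.norm(f)>20: print("STOP");break
say()
q,_=robot.grab_frame("side");np.savez("s6.npz",p=q)
u,v=map(int,proj("side",NEST+[0,0,.07]));cv2.imwrite("pics/s6.png",cv2.resize(q[v-40:v+35,u-50:u+50,::-1],(800,600),interpolation=cv2.INTER_CUBIC))
E
```

```text
0.15 [-0.0001 -0.0002  0.    ] f px,py,z 1.3 0.1 -0.7 0.299
0.3 [-0.0005  0.0002 -0.    ] f px,py,z 1.2 -2.0 -1.0 0.297
0.45 [-0.0003 -0.     -0.0001] f px,py,z 2.5 -3.1 -1.3 0.3
0.6 [-0.0001 -0.0003  0.0001] f px,py,z 1.6 -4.8 1.8 0.298
0.75 [-0.     -0.0005  0.0003] f px,py,z 1.5 -6.9 3.5 0.299
0.9 [-0.0002 -0.0005  0.0004] f px,py,z 0.2 -4.8 4.7 0.297
1.05 [-0.0004 -0.0004  0.0002] f px,py,z -1.0 -5.7 5.8 0.302
1.2 [-0.0006 -0.0003 -0.0001] f px,py,z -1.9 -6.8 4.9 0.301
1.35 [-0.0007 -0.0002 -0.0002] f px,py,z -2.4 -6.3 5.3 0.302
1.5 [-0.0008 -0.0002 -0.0003] f px,py,z -2.6 -6.5 3.7 0.301
1.65 [-0.0009 -0.0002 -0.0004] f px,py,z -2.0 -5.7 4.2 0.301
1.8 [-0.001  -0.0002 -0.0005] f px,py,z -3.9 -5.0 4.0 0.302
t 41.83 p [ 0.4469 -0.1276  0.0968] F [-6.35 -0.73  3.99] w 0.302
```

View pics/s6.png

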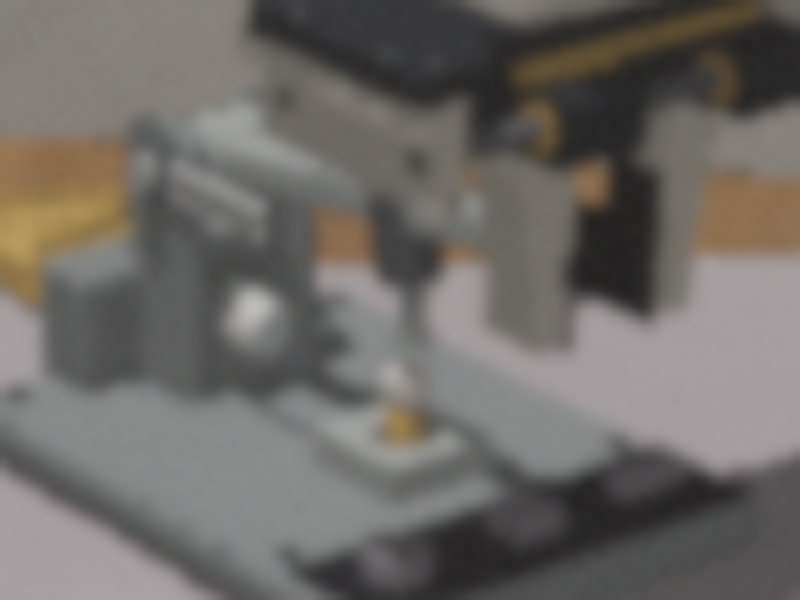

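The plunger tip at (410,330) sits just above the crown at (400,372), coaxial with it, and the ball is held. Now I'll close slowly with averaged forces.

```bash
python3 - <<'E'
from h import *
off=.0008*PY
for th in [1.80,1.83,1.85,1.87,1.89,1.905,1.92]:
    p,R=pose(th,off); robot.servo_line(p,ori=R,speed=.02); robot.dwell(.1)
    F=[]
    for _ in range(20): F.append(robot.read_force()); robot.dwell(.02)
    f=np.mean(F,0); e=robot.read_position()-p; print(th,"err",np.round([e@PX,e@PY,e[2]],4),"f px,py,z",(f@PX).round(2),(f@PY).round(2),f[2].round(2),"+-",np.std(F,0)[2].round(2),round(robot.read_grip_width(),3))
    if f[2]>13: print("STOP");break
say()
q,_=robot.grab_frame("side");np.savez("s7.npz",p=q)
u,v=map(int,proj("side",NEST+[0,0,.07]));cv2.imwrite("pics/s7.png",cv2.resize(q[v-40:v+35,u-50:u+50,::-1],(800,600),interpolation=cv2.INTER_CUBIC))
E
```

```text
1.8 err [-0.0005 -0.0002 -0.0001] f px,py,z -4.42 -3.54 3.84 +- 0.47 0.302
1.83 err [-0.0006 -0.0002 -0.0002] f px,py,z -4.7 -3.37 3.72 +- 0.44 0.297
1.85 err [-0.0006 -0.0001 -0.0001] f px,py,z -4.77 -3.23 3.93 +- 0.42 0.3
1.87 err [-0.0006 -0.0002 -0.0002] f px,py,z -4.73 -3.35 3.56 +- 0.5 0.299
1.89 err [-0.0006 -0.0001 -0.    ] f px,py,z -5.67 -3.43 5.62 +- 0.52 0.301
1.905 err [-0.0005 -0.0001  0.0001] f px,py,z -5.96 -3.79 6.89 +- 0.55 0.298
1.92 err [-0.0006 -0.0002  0.0002] f px,py,z -6.54 -3.9 8.46 +- 0.61 0.302
t 47.08 p [ 0.4458 -0.1265  0.0771] F [-7.32  1.57  7.96] w 0.302
```

View pics/s7.png

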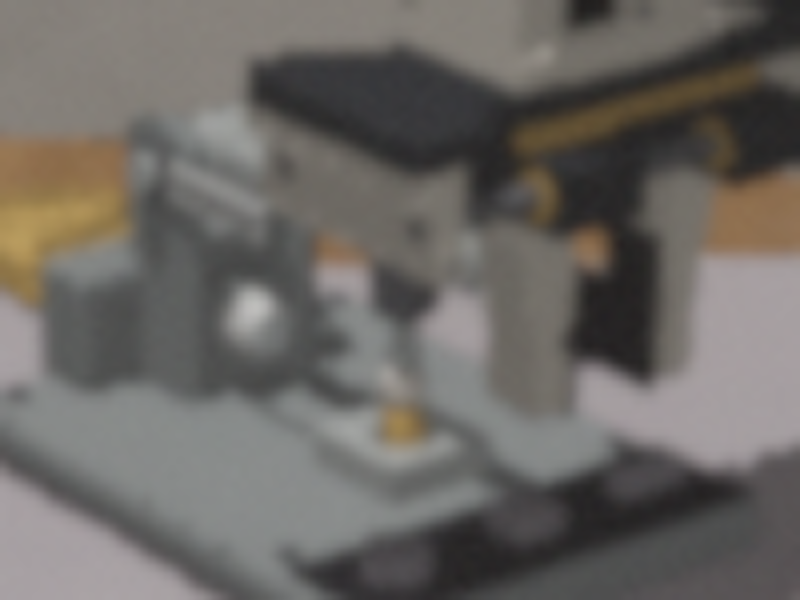

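The plunger is on the crown. The force rise of 4.75 N at the ball puts it about 3.9 mm in. I'll add 0.011 rad to reach 5 mm, then hold and watch for drift.

```bash
python3 - <<'E'
from h import *
p,R=pose(1.931,.0008*PY); robot.servo_line(p,ori=R,speed=.01)
for k in range(4):
    F=[]
    for _ in range(45): F.append(robot.read_force()); robot.dwell(.02)
    f=np.mean(F,0); e=robot.read_position()-p; print("err",np.round([e@PX,e@PY,e[2]],4),"fz",f[2].round(2),"plunger mm",round(((f[2]-3.7)*170/90-2)/1.8,2),round(robot.read_grip_width(),3))
q,_=robot.grab_frame("side"); a=np.load("s7.npz")['p'].astype(int)
u,v=map(int,proj("side",NEST+[0,0,.05])); print("die zone change",np.abs(q.astype(int)-a)[v-8:v+14,u-10:u+8].mean().round(1)); say()
E
```

```text
err [-0.0006 -0.0002  0.0002] fz 9.18 plunger mm 4.64 0.301
err [-0.0006 -0.0001  0.0002] fz 9.19 plunger mm 4.65 0.303
err [-0.0005 -0.0001  0.0002] fz 9.29 plunger mm 4.76 0.297
err [-0.0006 -0.0002  0.0002] fz 9.2 plunger mm 4.66 0.3
die zone change 1.6
t 50.51 p [ 0.4458 -0.1265  0.0753] F [-7.89  1.62  8.59] w 0.304
```

Steady at about 4.7 mm for 3.6 s, so I'm handing in while still holding.

```bash
python3 - <<'E'
from h import *
robot.job_done(); print("done")
E
```

```text
the job is handed in; nothing more can be done
done
```

I handed the job in at about 50.5 s, with the lever held level and the plunger bearing on the crown; the rig reports no verdict.

- **Die:** I gripped it by the crown and lowered it into the nest, where it touched the floor with about 5.7 N. After I let go, both camera views showed it upright and centred.
- **Keys:** I pressed the round key and then the square key to their stops, where the force rose to 6–7 N at the end of travel. I raised the tool to 6 cm above the bench after each press, but I had no direct reading that the keys came back up. I did not touch the bar-shaped key.
- **Lever:** I pinched the ball and swung it down until the plunger met the crown. At the nominal level angle, the force suggested the plunger was only about 3.9 mm in, so I went 0.011 rad further.
- **Hold:** For the 3.6 s before hand-in, the vertical force on the ball stayed steady at about 9.2 N. That works out to the plunger about 4.7 mm in and roughly 10.4 N on the crown.

**Checks:** The plunger depth is worked out from the force, not measured directly. About 8 N of sideways force stayed on the ball at the end. I did not re-measure the other items on the bench after the moves. I saw no sign that any had been disturbed.

I viewed 11 pictures, one over the budget.

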